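# Lay out two toy-robot kits on their outline pads

### The arm

A 6-joint arm with a two-finger parallel gripper is mounted at the origin on the work surface. World frame = base frame: x ahead of the robot, y to its left, z up, the work surface at z = 0. Lengths are in m, angles in rad, forces in N, time in s.
With the tool pointing down it reaches from about 0.3 to 0.85 m from the base axis. Payload 5.4 kg.
Tool frame: the origin (TCP) lies midway between the tips of the shut fingers; the grasp point (between the pads) lies 19 mm behind it; z points along the fingers, y is the line along which they close (so a half turn about z gives the same grasp; the last joint's range is limited). The gripper opens to 85 mm and grips with 20 to 120 N. Pads are 22 mm wide; open, the fingers measure 114 mm over their backs; the gripper's body (76 mm by 85 mm) begins 54 mm behind the grasp point. The pads swing forward as they close: fully open they stand 13 mm farther back than shut.
Start: joints at [0.938, 0.158, 1.597, -0, 1.386, -0.21], TCP at [0.236, 0.524, 0.195] pointing down, gripper open.
Joint ranges: [-2.91, 2.91], [-0.94, 2.29], [0.18, 2.7], [-1.29, 4.43], [0.17, 2.64], [-3, 3]. Speed limits (rad/s): [2.57, 2.57, 3.14, 3.14, 3.14, 3.14].

### API

Orientations are given as [roll, pitch, yaw] about the fixed x, y, z axes, in that order (R = Rz(yaw) Ry(pitch) Rx(roll)).
In Python, from station import bot gives the robot as it stands.
- The arm moves only by the shell command python3 -m handwheel 'ROWS' [FORCE]. ROWS is a JSON object whose one key "motion" holds a list of rows, each a list of 7 numbers: the turn, a rotation vector about the tool's x, y, z in rad, then the shift along the tool's x, y, z in m, then the opening, from 0 (shut) to 1 (fully open). A call has exactly 5 rows; each row is the pose to reach, as a shift and turn from the pose commanded when the call began, along the tool's axes at that moment; what a row does not reach only later rows make up. A row lasts 1/8 s, in which the tool goes at most 62.5 mm and 10.7 degrees, less where a joint would pass 70% of its speed; a pose out of reach is approached as far as the arm can. A call with a gripper value outside its range is refused whole. The fingers move at their own pace and stop on an object; FORCE is the grip in N (left out, the last holds). Time passes only in rows, so rows that repeat a pose let the fingers close, or fill a call up. It gives the time, the measured TCP pose, the force, the opening and the grip force at its end, in the units of the state.
- bot.state(): the state, without advancing time (a new reading comes with each control period).
- bot.snapshot(name): name is "side" or "top" or "wrist"; returns the picture (400x640x3 uint8, blue, green, red); there is no depth.
- bot.camera_info(name): a dict with "fx", "fy", "cx", "cy" (pixels), "origin" and "rotation" of the camera in the world. Camera axes: x right, y down, z forward; pixel columns grow to the right and rows downward; lengths in m; the calibration is good to about 2 mm. A picture is of the moment at which its call begins: read the wrist's pose just before it. camera_info takes no time and is no camera call; for the wrist camera it gives the pose at the moment of the call.
- bot.job_done(): hands the job in; it is judged then, once.
The state is a dict: "t": time; "joint_positions": joint angles; "qd": joint speeds; "effort": joint torques, N m; "eef_pos": TCP position; "ee_rot": TCP orientation; "wrist_force": force on the tool from outside, world axes, zero at the start; "ft_torque": the same for the moment, N m; "width": finger opening in m; "grip_force": force on a finger pad.
Only numpy, scipy, OpenCV 4.12 (cv2) and the standard library are available. Lean on these libraries where they do the work, as an engineer would, in place of code of your own. Each camera call takes 0.05 s, during which the arm holds its last target. There are 200 camera calls.

### The job

Lay out the shells of the two toy robots for assembly: stand each head centred in the circle outline of its own trim colour, and each chest centred in the rectangle outline of its own trim colour and square with it (heads may face any way, chests may face front or back). Set them down upright and let go; do not drop them, and leave the paint jar where it stands.

Things in the scene. Friction and masses are not known exactly. Their poses are not given: they have to be found in the camera images.
- red_head: Loose toy-robot head: white round shell, red crown, crest and ear discs, black visor on its -x side. Wall: cylinder 50 mm across from 4 to 36 mm up, dome and crest to 55 mm. Ear discs (20 mm across, 24 mm up) make it 62 mm wide along y. 50 to 100 g. Stands upright on the table. Origin: centre of the underside, z up. Grasp across x (50 mm), 25 mm up.
- red_chest: Loose toy-robot chest: white block 40 mm (x, front-back) by 60 mm (y) by 50 mm high; two red shoulder patches and a black neck stub on top (57 mm in all), red plate on its front (-x), grey arm stubs (70 mm overall along y). 70 to 140 g. Stands upright on the table. Origin: centre of the underside, z up. Grasp across x (40 mm), 30 mm up.
- red_round_pad: Fixed flat dark foam pad, 80 mm (x) by 90 mm (y) by 4 mm thick, with a red circle outline (56 mm inside diameter) at its centre. Origin: centre of the underside, so its top is 4 mm above; z up.
- red_square_pad: Fixed flat dark foam pad, 80 mm (x) by 90 mm (y) by 4 mm thick, with a red rectangle outline at its centre, 46 mm (its x) by 66 mm (its y) inside, where a chest lies with its x along the pad's x, either way round. Origin: centre of the underside, so its top is 4 mm above; z up.
- green_head: Loose toy-robot head: white round shell, green crown, crest and ear discs, black visor on its -x side. Wall: cylinder 50 mm across from 4 to 36 mm up, dome and crest to 55 mm. Ear discs (20 mm across, 24 mm up) make it 62 mm wide along y. 50 to 100 g. Stands upright on the table. Origin: centre of the underside, z up. Grasp across x (50 mm), 25 mm up.
- green_chest: Loose toy-robot chest: white block 40 mm (x, front-back) by 60 mm (y) by 50 mm high; two green shoulder patches and a black neck stub on top (57 mm in all), green plate on its front (-x), grey arm stubs (70 mm overall along y). 70 to 140 g. Stands upright on the table. Origin: centre of the underside, z up. Grasp across x (40 mm), 30 mm up.
- green_round_pad: Fixed flat dark foam pad, 80 mm (x) by 90 mm (y) by 4 mm thick, with a green circle outline (56 mm inside diameter) at its centre. Origin: centre of the underside, so its top is 4 mm above; z up.
- green_square_pad: Fixed flat dark foam pad, 80 mm (x) by 90 mm (y) by 4 mm thick, with a green rectangle outline at its centre, 46 mm (its x) by 66 mm (its y) inside, where a chest lies with its x along the pad's x, either way round. Origin: centre of the underside, so its top is 4 mm above; z up.
- paint_jar: Bystander: loose blue paint jar with a yellow cap, 42 mm diameter, 55 mm tall, standing in the middle among the parts. Not to be moved. Origin: centre of the underside.
Not all that is in view belongs to the job. Leave any purple look-alike of the red_head alone.

How it is judged:
At the end, for the whole second after the job is handed in: Each head stands on the round-outline pad and each chest on the rectangle-outline pad of its own colour: within 12 mm of the pad's centre, resting on the pad, upright within 0.12 rad, chests square with the outline within 0.25 rad (either way round), all at rest and out of the fingers (horizontal distance between red_head and red_round_pad below 0.012 m and z of red_head in the frame of red_round_pad between 0.001 and 0.008 m and angle between each of red_head, green_head, red_chest, green_chest's own z axis and vertical below 0.12 rad and linear speed of each of red_head, green_head, red_chest, green_chest below 0.02 m/s and contact force between each of red_head, green_head, red_chest, green_chest and the fingers below 0.1 N and horizontal distance between green_head and green_round_pad below 0.012 m and z of green_head in the frame of green_round_pad between 0.001 and 0.008 m and horizontal distance between red_chest and red_square_pad below 0.012 m and z of red_chest in the frame of red_square_pad between 0.001 and 0.008 m and angle between the x axis of red_chest and the x axis of red_square_pad, either way round below 0.25 rad and horizontal distance between green_chest and green_square_pad below 0.012 m and z of green_chest in the frame of green_square_pad between 0.001 and 0.008 m and angle between the x axis of green_chest and the x axis of green_square_pad, either way round below 0.25 rad); the robot touches nothing.
It fails at once if a shell was dropped or thrown (faster than 0.7 m/s out of the fingers) ((linear speed of red_head above 0.7 m/s and contact force between red_head and the fingers below 0.05 N) or (linear speed of green_head above 0.7 m/s and contact force between green_head and the fingers below 0.05 N) or (linear speed of red_chest above 0.7 m/s and contact force between red_chest and the fingers below 0.05 N) or (linear speed of green_chest above 0.7 m/s and contact force between green_chest and the fingers below 0.05 N)).
It fails at once if the paint jar was moved by more than 30 mm (distance of paint_jar from where it was at the start of the episode above 0.03 m).
It also fails if it takes over 91 s, if anything falls off the work surface, if the arm or the gripper's body presses on something with over 40 N, if the wrist force passes 120 N, or if a joint passes its speed limit or range.

## Working session

There is one attempt and no reset: what is moved stays moved. The work goes in short steps, Python scripts to look and compute and a shell command to move; the robot and the scene stay as the last step left them, time stands still between calls to the robot, and variables do not carry over. Pictures are saved under pics/ and viewed, at most 14 in all, crops included, and the job is handed in when it is done.

```bash
ls; mkdir -p pics; python3 - <<'E'
from station import bot
import cv2,numpy as np
s=bot.state();print(s)
for n in("top","side"):
    c=bot.camera_info(n);print(n,c)
    cv2.imwrite(f"pics/{n}0.png",bot.snapshot(n))
E
```

```text
pics
{'t': 0.0, 'joint_positions': array([ 9.37897532e-01,  1.59067815e-01,  1.59824794e+00, -2.19276355e-06,
        1.38626435e+00, -2.10078650e-01]), 'qd': array([ 0.00242058, -0.0015732 , -0.0007383 ,  0.00116803, -0.00138004,
       -0.00080029]), 'effort': array([ 2.12583880e-03, -3.95987749e+01, -3.31443679e+01,  5.15019281e-05,
        8.06406228e-03,  2.29725640e-05]), 'eef_pos': array([0.23552873, 0.52378358, 0.1936986 ]), 'ee_rot': array([-3.13964844e+00, -4.12350836e-04,  2.71877251e+00]), 'wrist_force': array([-1.07736779,  0.15856918,  0.0525137 ]), 'ft_torque': array([ 0.0016011 , -0.03190517, -0.03073347]), 'grip_force': 0.0, 'width': 0.08521235334223728}
top {'fx': 475.6598731855389, 'fy': 475.6598731855389, 'cx': 320.54094229384515, 'cy': 199.54333504080043, 'origin': array([0.22632628, 0.07383772, 1.24822113]), 'rotation': array([-2.97595123, -0.01805338, -1.54441717])}
side {'fx': 382.9013188419182, 'fy': 382.9013188419182, 'cx': 318.40615838241257, 'cy': 198.09934871021142, 'origin': array([-0.0557795 , -0.61269804,  0.5445066 ]), 'rotation': array([-2.08804157,  0.02268176, -0.63609745])}
```

View pics/top0.png

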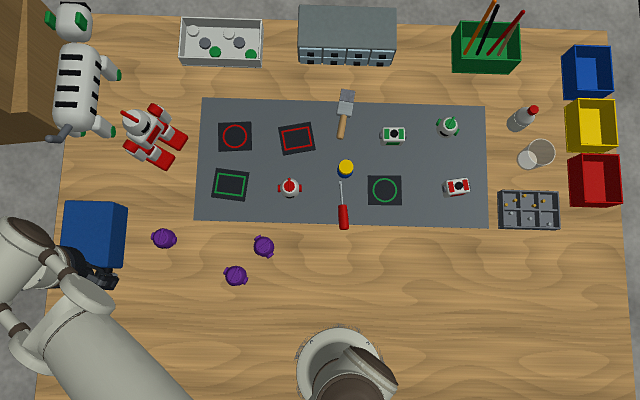

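View pics/side0.png

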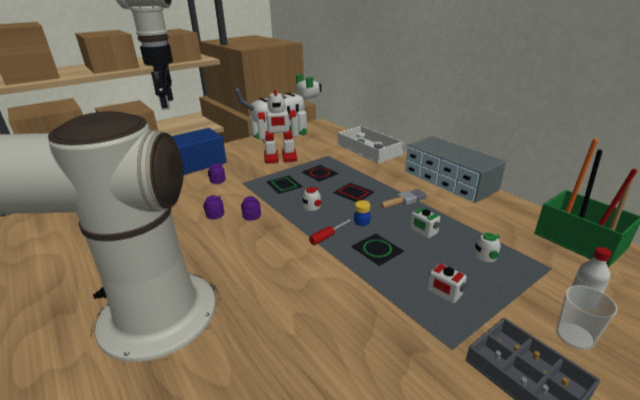

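The top view shows the pads and outlines at red circle (235,136), red rectangle (297,138), green rectangle (231,184) and green circle (384,190). The shells are at red head (289,187), red chest (457,186), green chest (394,134) and green head (448,126), with the jar at (345,169). The side view shows the same things, unoccluded.

```bash
cat > h.py <<'E'
from station import bot
import cv2,numpy as np
from scipy.spatial.transform import Rotation as R
def ray(c,p):
    d=R.from_euler('xyz',c['rotation']).as_matrix()@np.array([(p[0]-c['cx'])/c['fx'],(p[1]-c['cy'])/c['fy'],1])
    return np.array(c['origin']),d/np.linalg.norm(d)
def plane(c,p,z):
    o,d=ray(c,p); return o+d*(z-o[2])/d[2]
def tri(c1,p1,c2,p2):
    o1,d1=ray(c1,p1);o2,d2=ray(c2,p2)
    t=np.linalg.lstsq(np.c_[d1,-d2],o2-o1,rcond=None)[0]
    a,b=o1+t[0]*d1,o2+t[1]*d2
    return (a+b)/2,np.linalg.norm(a-b)
def masks(im):
    h=cv2.cvtColor(im,cv2.COLOR_BGR2HSV);H,S,V=cv2.split(h.astype(int))
    return dict(red=((H<9)|(H>172))&(S>140)&(V>70),green=(H>45)&(H<85)&(S>110)&(V>60),white=(S<45)&(V>150),
      black=(V<35),yellow=(H>20)&(H<35)&(S>150)&(V>120))
def blobs(m,amin=6):
    n,l,st,ce=cv2.connectedComponentsWithStats(m.astype(np.uint8),connectivity=8)
    return [(i,st[i],ce[i]) for i in range(1,n) if st[i][4]>=amin],l
E
python3 - <<'E'
from h import *
for n,box in(("top",(190,90,490,232)),("side",(230,150,560,310))):
    im=cv2.imread(f"pics/{n}0.png");c=bot.camera_info(n)
    for k,m in masks(im).items():
        b,l=blobs(m)
        for i,s,ce in b:
            if box[0]<ce[0]<box[2] and box[1]<ce[1]<box[3]: print(n,k,s,ce.round(1),plane(c,ce,.004).round(3)[:2])
    x0,y0,x1,y1=box
t=cv2.imread("pics/top0.png")[95:230,195:490];cv2.imwrite("pics/topc.png",cv2.resize(t,(798,365),interpolation=cv2.INTER_CUBIC))
E
```

```text
top red [222 124  25  24 145] [234.3 136. ] [0.602 0.295]
top red [281 126  31  25 195] [296.2 138. ] [0.602 0.127]
top red [284 178  11  14  95] [288.8 185.2] [0.471 0.142]
top red [462 180   7  10  48] [465.2 184.5] [ 0.487 -0.33 ]
top red [448 182   6  10  47] [450.7 186.4] [ 0.481 -0.291]
top red [278 185   3   7  16] [278.7 188.3] [0.462 0.169]
top red [299 185   3   7  20] [300.  188.2] [0.464 0.112]
top red [455 194   6   2   7] [457.6 194.3] [ 0.46  -0.309]
top red [338 205  11  25 226] [342.8 216.9] [ 0.39  -0.003]
top green [445 117  11  12  88] [450.2 122.9] [ 0.658 -0.293]
top green [437 118   4   7  17] [438.3 121.1] [ 0.662 -0.26 ]
top green [384 129   5  10  49] [386.  133.4] [ 0.623 -0.117]
top green [399 129   5  10  48] [400.9 133.7] [ 0.623 -0.157]
top green [455 129   5   6  16] [456.7 131.4] [ 0.634 -0.31 ]
top green [388 142  12   1  12] [393.5 142. ] [ 0.599 -0.137]
top green [214 172  32  25 184] [229.6 184.3] [0.469 0.299]
top green [372 178  25  24 151] [384.2 189.5] [ 0.467 -0.112]
top white [343 101  10   4  12] [347.9 102.5] [ 0.707 -0.011]
top white [348
[... 3386 characters left out ...]
4] [ 0.849 -0.007]
side black [343 187  22  10 123] [353.5 191.3] [0.603 0.127]
side black [335 191  21  10  42] [344.8 195.8] [0.566 0.122]
side black [362 191  11   8  14] [367.7 194.2] [0.624 0.088]
side black [461 190   6   4  17] [463.4 191.7] [ 0.848 -0.073]
side black [303 199   4   4  11] [304.4 200.8] [0.459 0.171]
side black [423 210   7   5  31] [426. 212.] [ 0.677 -0.08 ]
side black [352 235  51  30 344] [377.  250.7] [ 0.459 -0.121]
side black [366 242  23  13 235] [376.9 247.8] [ 0.466 -0.113]
side black [475 244   6   7  24] [477.5 247.4] [ 0.648 -0.253]
side black [444 267   9   9  61] [448.2 271. ] [ 0.528 -0.264]
side yellow [355 200  15  13 131] [362.7 205.6] [0.569 0.049]
```

View pics/topc.png

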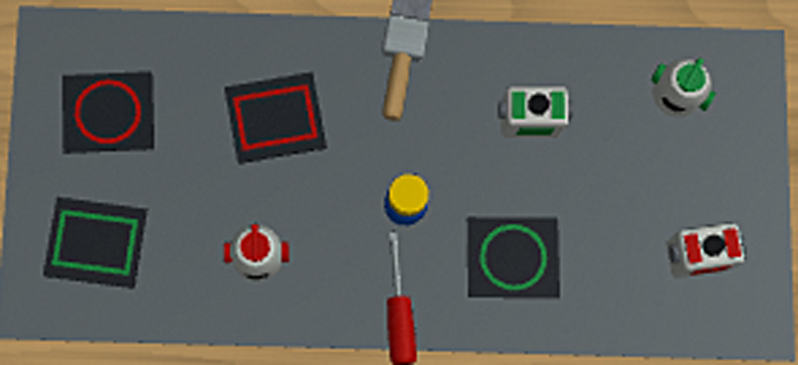

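```bash
cat > m.py <<'E'
from h import *
T,S=bot.camera_info("top"),bot.camera_info("side")
it,is_=cv2.imread("pics/top0.png"),cv2.imread("pics/side0.png")
mt,ms=masks(it),masks(is_)
def pts(m,b): 
    x0,y0,x1,y1=b; y,x=np.nonzero(m[y0:y1,x0:x1]); return np.c_[x+x0,y+y0].astype(np.float32)
def cen(p):
    M=cv2.moments(cv2.convexHull(p)); return np.array([M['m10'],M['m01']])/M['m00']
P=dict(red_round=('red',(218,120,252,152),(300,166,336,180)),red_square=('red',(278,122,316,156),(332,182,374,202)),
 green_square=('green',(210,168,250,202),(268,176,304,192)),green_round=('green',(368,174,402,206),(358,236,398,262)))
for k,(c,a,b) in P.items():
    p,q=pts(mt[c],a),pts(ms[c],b)
    X,e=tri(T,cen(p),S,cen(q))
    W=np.array([plane(T,u,.004)[:2] for u in p],np.float32)
    r=cv2.minAreaRect(W); bx=cv2.boxPoints(r); e1,e2=bx[1]-bx[0],bx[2]-bx[1]
    sh=e1 if np.linalg.norm(e1)<np.linalg.norm(e2) else e2
    print(k,'tri',X.round(4),'miss',round(e,4),'plane',plane(T,cen(p),.004)[:2].round(4),plane(S,cen(q),.004)[:2].round(4),'size',np.round(r[1],4),'yaw',np.arctan2(sh[1],sh[0]).round(3)%np.pi)
def C(k,a,b,z,n):
    X,e=tri(T,a,S,b); print(n,X.round(4),round(e,4),'at nominal z',plane(T,a,z)[:2].round(4),plane(S,b,z)[:2].round(4))
C(0,(393.8,133.0),(426,212),.057,'gchest neck'); C(0,(458.4,185.1),(448.2,271),.057,'rchest neck')
C(0,(386,133.4),(419.4,209.9),.05,'gc L');C(0,(400.9,133.7),(432.1,216.4),.05,'gc R')
C(0,(450.7,186.4),(439.1,267.7),.05,'rc L');C(0,(465.2,184.5),(457.4,276.7),.05,'rc R')
C(0,(288.8,185.2),(311.2,189.3),.047,'rh crown');C(0,(450.2,122.9),(490.3,236.2),.047,'gh crown');C(0,(345.6,166.4),(362.7,205.6),.05,'jar')
C(0,(278.7,188.3),(304,199),.026,'x')
C(0,(300,188.2),(317.6,202.6),.026,'rh ear R');C(0,(456.7,131.4),(493.9,254.5),.026,'gh ear R')
def yaw(a,b,z):
    A,B=plane(T,a,z),plane(T,b,z);d=A-B; print('mid',((A+B)/2).round(4),'len',np.linalg.norm(d).round(4),'x-axis yaw',np.arctan2(d[1],d[0]).round(3)-1.571)
yaw((386,133.4),(400.9,133.7),.05);yaw((450.7,186.4),(465.2,184.5),.05);yaw((278.7,188.3),(300,188.2),.028);yaw((438.3,121.1),(456.7,131.4),.028)
E
python3 m.py
```

```text
red_round tri [0.6028 0.2947 0.0034] miss 0.0002 plane [0.6027 0.2946] [0.6019 0.2937] size [0.0653 0.0634] yaw 2.3835926
red_square tri [0.6024 0.1272 0.0036] miss 0.0005 plane [0.6021 0.1273] [0.6022 0.1266] size [0.0572 0.0769] yaw 0.208
green_square tri [0.4704 0.2997 0.0018] miss 0.0015 plane [0.4693 0.2997] [0.469  0.2958] size [0.0768 0.0563] yaw 3.0365927
green_round tri [ 0.4671 -0.1126  0.0033] miss 0.0002 plane [ 0.4669 -0.1124] [ 0.4665 -0.1132] size [0.0625 0.0646] yaw 0.029
gchest neck [ 0.6085 -0.1294  0.0545] 0.0006 at nominal z [ 0.6075 -0.1288] [ 0.6056 -0.1319]
rchest neck [ 0.4745 -0.2959  0.0538] 0.0004 at nominal z [ 0.474  -0.2951] [ 0.4708 -0.2979]
gc L [ 0.6081 -0.1096  0.0511] 0.0011 at nominal z [ 0.608  -0.1095] [ 0.6102 -0.1086]
gc R [ 0.6081 -0.1485  0.0517] 0.0005 at nominal z [ 0.6084 -0.1486] [ 0.6107 -0.147 ]
rc L [ 0.4713 -0.277   0.051 ] 0.0003 at nominal z [ 0.4714 -0.2772] [ 0.4725 -0.2764]
rc R [ 0.4774 -0.3147  0.0509] 0.0002 at nominal z [ 0.4775 -0.3149] [ 0.4785 -0.3142]
rh crown [0.4615 0.1396 0.0533] 0.0003 at nominal z [0.4626 0.14  ] [0.4683 0.1493]
gh crown [ 0.6416 -0.2787  0.0522] 0.0005 at nominal z [ 0.6432 -0.28  ] [ 0.6493 -0.2753]
jar [ 0.5167 -0.0054  0.0488] 0.0011 at nominal z [ 0.516 -0.005] [ 0.516 -0.007]
x [0.4587 0.1693 0.0113] 0.004 at nominal z [0.4577 0.1672] [0.4426 0.1483]
rh ear R [0.4606 0.1113 0.0248] 0.0016 at nominal z [0.4597 0.1116] [0.4601 0.1093]
gh ear R [ 0.6274 -0.3033  0.0244] 0.0012 at nominal z [ 0.6273 -0.3033] [ 0.6246 -0.3039]
mid [ 0.6082 -0.129   0.05  ] len 0.0392 x-axis yaw 0.01100000000000012
mid [ 0.4745 -0.2961  0.05  ] len 0.0382 x-axis yaw 0.16100000000000003
mid [0.4583 0.1393 0.028 ] len 0.0555 x-axis yaw 0.03400000000000003
mid [ 0.6402 -0.2781  0.028 ] len 0.0561 x-axis yaw -0.506
```

Measurements check out: pads come out 2–4 mm high, chest tops about 51 mm, ears about 25 mm, and sizes match the text. Next is a helper that turns world goals into tool-axis shifts.

```bash
cat > g.py <<'E'
import sys,numpy as np
from station import bot
from scipy.spatial.transform import Rotation as R
# args: x y z yaw -> turn (rotvec) and shift in tool axes, from the measured pose
x,y,z,w=map(float,sys.argv[1:5]);s=bot.state()
A=R.from_euler('xyz',s['ee_rot']);B=R.from_euler('xyz',[np.pi,0,w])
print('t',round(s['t'],2),'pos',s['eef_pos'].round(4),'rpy',s['ee_rot'].round(3),'w',round(s['width'],4),'grip',round(s['grip_force'],1))
print('turn',(A.inv()*B).as_rotvec().round(4),'shift',A.inv().apply(np.array([x,y,z])-s['eef_pos']).round(4))
E
python3 g.py .459 .139 .1 1.605
```

```text
t 0.1 pos [0.2356 0.5239 0.1938] rpy [-3.14  -0.     2.719] w 0.0854 grip 0.0
turn [-1.7000e-03  6.0000e-04  1.1138e+00] shift [-0.3617 -0.2592  0.0941]
```

```bash
python3 -m handwheel '{"motion":[[0,0,0.15,-0.045,-0.032,0.0,1],[0,0,0.3,-0.09,-0.065,0.0,1],[0,0,0.45,-0.135,-0.097,0.0,1],[0,0,0.6,-0.18,-0.13,0.0,1],[0,0,0.7,-0.225,-0.16,0.02,1]]}' 60; python3 g.py .459 .139 .1 1.605
```

```text
t: 0.72
eef_pos: [0.3771, 0.285, 0.1758]
ee_rot: [3.138, 0.0, 2.015]
wrist_force: [1.4, 0.3, 0.0]
width: 0.0853
grip_force: 0.0
t 0.72 pos [0.3771 0.285  0.1758] rpy [3.138 0.    2.015] w 0.0853 grip 0.0
turn [ 0.0036 -0.0005  0.4103] shift [-0.167   0.0109  0.0758]
```

```bash
python3 -m handwheel '{"motion":[[0,0,0.14,-0.055,0.004,0.02,1],[0,0,0.28,-0.11,0.008,0.04,1],[0,0,0.41,-0.167,0.011,0.06,1],[0,0,0.41,-0.167,0.011,0.076,1],[0,0,0.41,-0.167,0.011,0.076,1]]}'; python3 g.py .459 .139 .006 1.605; python3 - <<'E'
from h import *
cv2.imwrite("pics/w1.png",bot.snapshot("wrist"))
E
```

```text
t: 1.35
eef_pos: [0.4559, 0.1406, 0.097]
ee_rot: [-3.137, -0.0, 1.609]
wrist_force: [-0.5, 0.1, -0.0]
width: 0.0855
grip_force: 0.0
t 1.35 pos [0.4559 0.1406 0.097 ] rpy [-3.137 -0.     1.609] w 0.0855 grip 0.0
turn [-0.0042 -0.0004  0.004 ] shift [-0.0017  0.0034  0.091 ]
```

View pics/w1.png

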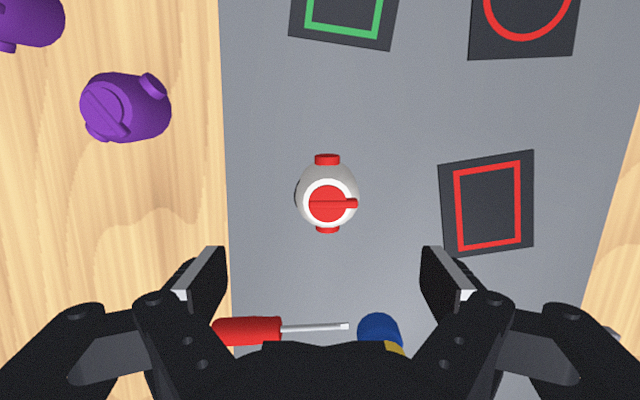

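The wrist view shows the red head at (327,195), midway between the fingers at about (210..440) and with its ears along the finger pads. The red rectangle (487,205) and green rectangle (343,10) are also visible. Descending to grasp.

```bash
python3 -m handwheel '{"motion":[[0,0,0,-0.002,0.003,0.025,1],[0,0,0,-0.002,0.003,0.05,1],[0,0,0,-0.002,0.003,0.07,1],[0,0,0,-0.002,0.003,0.085,1],[0,0,0,-0.002,0.003,0.091,1]]}'; python3 - <<'E'
from h import *
c=bot.camera_info("wrist");print(c)
E
python3 -m handwheel '{"motion":[[0,0,0,0,0,0,0.3],[0,0,0,0,0,0,0.3],[0,0,0,0,0,0,0.3],[0,0,0,0,0,0,0.3],[0,0,0,0,0,0,0.3]]}' 40; python3 g.py .603 .2945 .011 1.605
```

```text
t: 2.02
eef_pos: [0.4604, 0.1393, 0.0074]
ee_rot: [-3.141, -0.0, 1.61]
wrist_force: [-0.9, 0.0, 0.4]
width: 0.0852
grip_force: 0.0
{'fx': 324.37765958232075, 'fy': 324.37765958232075, 'cx': 323.0937987868189, 'cy': 193.87773273310577, 'origin': array([0.45870377, 0.20813336, 0.18691298]), 'rotation': array([2.86672131e+00, 1.56915311e-03, 3.97980033e-02])}
t: 2.65
eef_pos: [0.4607, 0.1385, 0.0091]
ee_rot: [-3.141, 0.0, 1.609]
wrist_force: [-5.7, -0.5, 11.2]
width: 0.033
grip_force: 36.1
t 2.65 pos [0.4607 0.1385 0.0091] rpy [-3.141  0.     1.609] w 0.033 grip 36.1
turn [-0.0009  0.0001  0.004 ] shift [ 0.1505  0.1481 -0.0021]
```

Width reads 33 mm where 50 mm was expected, so I'll look before lifting.

```bash
python3 - <<'E'
from h import *
w=bot.snapshot("wrist");s=bot.snapshot("side")
s=cv2.resize(s[140:260,250:430],(600,400),interpolation=cv2.INTER_CUBIC)
cv2.imwrite("pics/w2.png",np.vstack([cv2.resize(w,(480,300)),cv2.resize(s,(480,300))]))
st=bot.state();print(st['width'],st['grip_force'],st['wrist_force'],st['eef_pos'])
E
```

```text
0.03355416112804975 36.04914904542966 [-5.83939296 -0.29817201 11.90847039] [0.4606852  0.13849703 0.00909015]
```

View pics/w2.png

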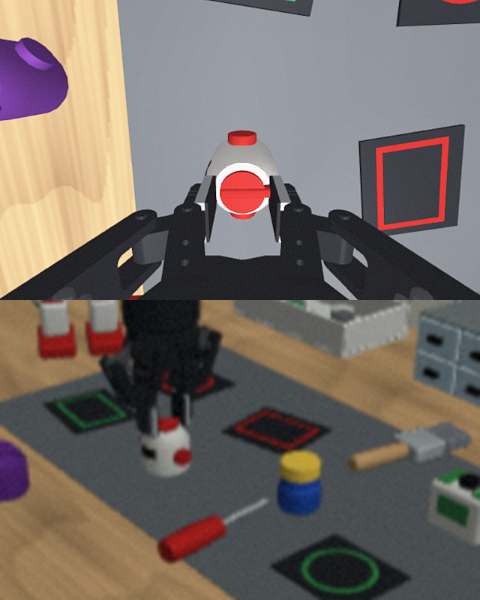

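```bash
python3 - <<'E'
from h import *
w=bot.snapshot("wrist");s=bot.snapshot("side")
a=cv2.resize(s[155:220,280:350],(560,520),interpolation=cv2.INTER_CUBIC)[:, :400]
b=cv2.resize(w[150:330,240:400],(400,450))
o=np.zeros((520,800,3),np.uint8);o[:,:400]=a[:,:400];o[:450,400:]=b
c=bot.camera_info("side");Rm=R.from_euler('xyz',c['rotation']).as_matrix()
for z in(.009,.03,.05):
    for dx in(-.0165,.0165):
        p=Rm.T@(np.array([.4607+dx,.1385,z])-c['origin']);u=p[0]/p[2]*c['fx']+c['cx'];v=p[1]/p[2]*c['fy']+c['cy']
        q=(int((u-280)*8),int((v-155)*8));print(z,dx,q);cv2.circle(o,q,3,(255,0,255),-1)
cv2.imwrite("pics/w3.png",o)
E
```

```text
0.009 -0.0165 (214, 404)
0.009 0.0165 (291, 374)
0.03 -0.0165 (211, 351)
0.03 0.0165 (290, 321)
0.05 -0.0165 (209, 299)
0.05 0.0165 (288, 270)
```

View pics/w3.png

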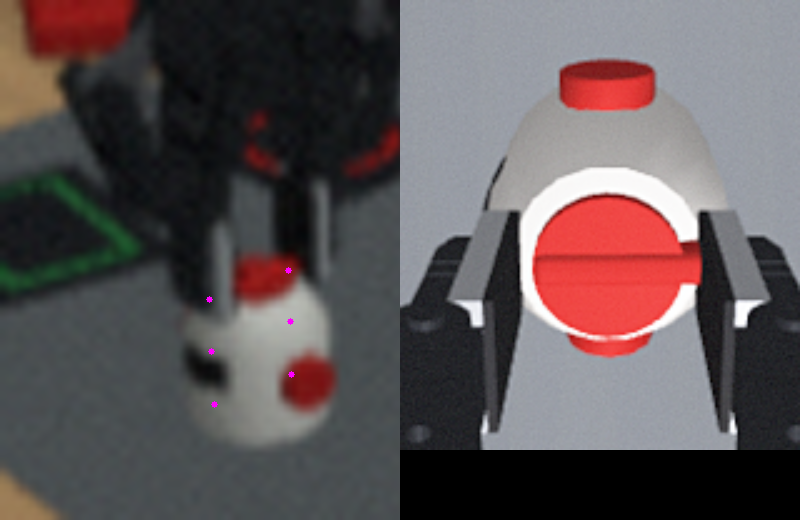

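Both views agree that the fingertips are at about z = 45 mm, on the dome, although the reported TCP is 9 mm. So the reported TCP lies about 36 mm beyond the real tips. I'll open, check the open tips against the table, and go lower in small guarded steps.

```bash
python3 -m handwheel '{"motion":[[0,0,0,0,0,0,1],[0,0,0,0,0,0,1],[0,0,0,0,0,0,1],[0,0,0,0,0,0,1],[0,0,0,0,0,0,1]]}'; python3 - <<'E'
from h import *
st=bot.state();print(st['eef_pos'],st['joint_positions'].round(4),bot.camera_info("wrist")['origin'])
w=bot.snapshot("wrist");s=bot.snapshot("side")
a=cv2.resize(s[155:220,280:350],(430,400),interpolation=cv2.INTER_CUBIC)[:, :360]
b=cv2.resize(w[100:340,190:460],(440,391))
o=np.zeros((400,800,3),np.uint8);o[:,:360]=a;o[:391,360:]=b
cv2.imwrite("pics/w4.png",o)
E
```

```text
t: 3.48
eef_pos: [0.4608, 0.1385, 0.0076]
ee_rot: [-3.142, 0.0, 1.609]
wrist_force: [-0.2, -0.5, -0.5]
width: 0.0854
grip_force: 0.0
[0.46076883 0.13847175 0.00763103] [ 0.0401  0.1608  2.0016 -0.      0.9792  0.0021] [0.45910626 0.20735054 0.18711657]
```

View pics/w4.png

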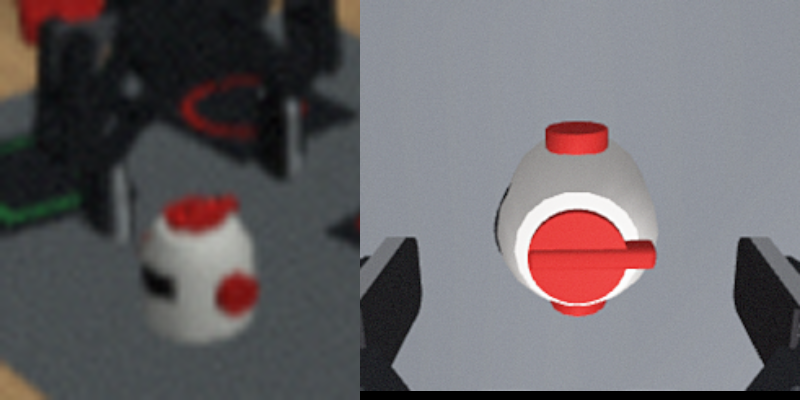

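Both views show the head free and upright, with the open tips at side-crop (122,240) and (292,172) and wrist-crop (418,238) and (740,238). Triangulating the tips.

```bash
python3 - <<'E'
from h import *
S,W=bot.camera_info("side"),bot.camera_info("wrist")
for s,w in(((299.9,194),(225.6,246)),((327.5,183),(423.2,246))): print(tri(S,s,W,w))
# red crown centre now, wrist two-view check of head
print(plane(W,(190+217*.6136,100+258*.6136),.047), plane(S,(280+200*.1628,155+213*.1625),.047))
E
```

```text
(array([0.42066176, 0.14091446, 0.05223598]), np.float64(0.00819583717615401))
(array([0.51306932, 0.14268805, 0.05096188]), np.float64(0.01227076072874202))
[0.46167826 0.13603831 0.047     ] [0.47018523 0.14545147 0.047     ]
```

Open tips are at about 51 mm with the reported TCP at 7.6 mm, so I can go about 30 mm lower. I'll do it in two guarded steps.

```bash
python3 -m handwheel '{"motion":[[0,0,0,0,0,0.003,1],[0,0,0,0,0,0.006,1],[0,0,0,0,0,0.009,1],[0,0,0,0,0,0.012,1],[0,0,0,0,0,0.015,1]]}'
```

```text
t: 4.2
eef_pos: [0.4608, 0.1385, -0.0076]
ee_rot: [-3.141, 0.0, 1.609]
wrist_force: [0.1, 0.1, -1.1]
width: 0.085
grip_force: 0.0
```

```bash
python3 -m handwheel '{"motion":[[0,0,0,0,0,0.003,1],[0,0,0,0,0,0.006,1],[0,0,0,0,0,0.009,1],[0,0,0,0,0,0.012,1],[0,0,0,0,0,0.014,1]]}'; python3 -m handwheel '{"motion":[[0,0,0,0,0,0,0.4],[0,0,0,0,0,0,0.4],[0,0,0,0,0,0,0.4],[0,0,0,0,0,0,0.4],[0,0,0,0,0,0,0.4]]}' 40
```

```text
t: 4.82
eef_pos: [0.4607, 0.1385, -0.0215]
ee_rot: [-3.141, 0.0, 1.609]
wrist_force: [0.6, 0.6, 1.0]
width: 0.0854
grip_force: 0.0
t: 5.45
eef_pos: [0.4611, 0.1385, -0.0208]
ee_rot: [3.141, 0.0, 1.609]
wrist_force: [-2.4, 0.6, 5.2]
width: 0.0488
grip_force: 41.7
```

The grip is now 49 mm wide, on the wall. Lifting, then going to the red circle.

```bash
python3 -m handwheel '{"motion":[[0,0,0,0,0,-0.015,0.4],[0,0,0,0,0,-0.035,0.4],[0,0,0,0,0,-0.06,0.4],[0,0,0,0,0,-0.08,0.4],[0,0,0,0,0,-0.09,0.4]]}'; python3 g.py .603 .2945 -.015 1.605
```

```text
t: 6.08
eef_pos: [0.4617, 0.1385, 0.0704]
ee_rot: [3.139, -0.0, 1.609]
wrist_force: [0.5, 0.1, -0.6]
width: 0.0486
grip_force: 41.7
t 6.08 pos [0.4617 0.1385 0.0704] rpy [ 3.139 -0.     1.609] w 0.0486 grip 41.7
turn [ 0.0026 -0.      0.0038] shift [0.1505 0.1469 0.0858]
```

```bash
python3 -m handwheel '{"motion":[[0,0,0,0.03,0.03,0,0.4],[0,0,0,0.07,0.068,0,0.4],[0,0,0,0.11,0.107,0,0.4],[0,0,0,0.14,0.136,0,0.4],[0,0,0,0.15,0.147,0,0.4]]}'; python3 -m handwheel '{"motion":[[0,0,0,0,0,0,0.4],[0,0,0,0,0,0.02,0.4],[0,0,0,0,0,0.04,0.4],[0,0,0,0,0,0.06,0.4],[0,0,0,0,0,0.07,0.4]]}'; python3 g.py .603 .2945 -.016 1.605;
```

```text
t: 6.7
eef_pos: [0.6027, 0.2957, 0.0681]
ee_rot: [-3.141, -0.0, 1.61]
wrist_force: [-1.0, 0.2, -1.2]
width: 0.0484
grip_force: 41.7
t: 7.32
eef_pos: [0.6003, 0.2932, -0.0041]
ee_rot: [-3.138, 0.001, 1.608]
wrist_force: [-0.4, -0.1, -1.3]
width: 0.0488
grip_force: 41.7
t 7.33 pos [ 0.6003  0.2932 -0.0041] rpy [-3.138e+00  1.000e-03  1.608e+00] w 0.0488 grip 41.7
turn [-0.0037  0.0009  0.0035] shift [0.0012 0.0028 0.0119]
```

```bash
python3 -m handwheel '{"motion":[[0,0,0,0.001,0.002,0.003,0.4],[0,0,0,0.001,0.002,0.006,0.4],[0,0,0,0.001,0.002,0.009,0.4],[0,0,0,0.001,0.002,0.011,0.4],[0,0,0,0.001,0.002,0.011,0.4]]}'; python3 g.py .603 .2945 -.016 1.605;
```

```text
t: 7.95
eef_pos: [0.6039, 0.2951, -0.0123]
ee_rot: [-3.142, -0.0, 1.609]
wrist_force: [0.7, 0.2, -1.5]
width: 0.0487
grip_force: 41.7
t 7.95 pos [ 0.6039  0.2951 -0.0123] rpy [-3.142 -0.     1.609] w 0.0487 grip 41.7
turn [-0.     -0.      0.0039] shift [-0.0005 -0.0009  0.0037]
```

```bash
python3 -m handwheel '{"motion":[[0,0,0,0,0,0.001,0.4],[0,0,0,0,0,0.002,0.4],[0,0,0,0,0,0.003,0.4],[0,0,0,0,0,0.004,0.4],[0,0,0,0,0,0.004,0.4]]}'; python3 g.py .603 .2945 -.016 1.605;
```

```text
t: 8.57
eef_pos: [0.6038, 0.295, -0.0165]
ee_rot: [-3.141, 0.0, 1.609]
wrist_force: [-0.3, 0.3, -0.9]
width: 0.0484
grip_force: 41.7
t 8.57 pos [ 0.6038  0.295  -0.0165] rpy [-3.141  0.     1.609] w 0.0484 grip 41.7
turn [-0.0003  0.0001  0.0038] shift [-0.0005 -0.0009 -0.0005]
```

```bash
python3 -m handwheel '{"motion":[[0,0,0,0,0,0.001,0.4],[0,0,0,0,0,0.001,0.4],[0,0,0,0,0,0.002,0.4],[0,0,0,0,0,0.002,0.4],[0,0,0,0,0,0.002,0.4]]}'; python3 -m handwheel '{"motion":[[0,0,0,0,0,0.0,0.6],[0,0,0,0,0,0,0.75],[0,0,0,0,0,0,0.9],[0,0,0,0,0,0,1],[0,0,0,0,0,0,1]]}'; python3 -m handwheel '{"motion":[[0,0,0,0,0,-0.02,1],[0,0,0,0,0,-0.05,1],[0,0,0,0,0,-0.08,1],[0,0,0,0,0,-0.11,1],[0,0,0,0,0,-0.11,1]]}'; python3 g.py .475 -.296 .07 1.732
```

```text
t: 9.2
eef_pos: [0.6041, 0.2951, -0.0168]
ee_rot: [-3.142, 0.0, 1.609]
wrist_force: [-6.2, -1.5, 9.4]
width: 0.0487
grip_force: 42.6
t: 9.82
eef_pos: [0.6039, 0.295, -0.0184]
ee_rot: [-3.142, 0.0, 1.609]
wrist_force: [-0.2, 0.1, 0.1]
width: 0.0852
grip_force: 0.0
t: 10.45
eef_pos: [0.6069, 0.2959, 0.0969]
ee_rot: [3.133, -0.002, 1.609]
wrist_force: [-0.1, -0.0, 0.8]
width: 0.0853
grip_force: 0.0
t 10.45 pos [0.6069 0.2959 0.0969] rpy [ 3.133e+00 -2.000e-03  1.609e+00] w 0.0853 grip 0.0
turn [ 0.0083 -0.0015 -0.1231] shift [-0.5865 -0.1546  0.0245]
```

Touchdown was felt at about -17 mm reported and the head is released. Next is the green chest, passing over the red-square area.

```bash
python3 -m handwheel '{"motion":[[0,0,0,-0.04,0,0,1],[0,0,0,-0.09,0,0,1],[0,0,0,-0.14,0,0,1],[0,0,0,-0.19,0,0,1],[0,0,0,-0.24,0,0,1]]}'; python3 g.py .6085 -.129 .07 1.582
```

```text
t: 11.08
eef_pos: [0.6124, 0.0536, 0.0912]
ee_rot: [-3.141, -0.0, 1.609]
wrist_force: [1.1, -0.0, 0.8]
width: 0.0853
grip_force: 0.0
t 11.07 pos [0.6124 0.0536 0.0912] rpy [-3.141 -0.     1.609] w 0.0853 grip 0.0
turn [-0.0009 -0.0001  0.0269] shift [-0.1824 -0.0109  0.0212]
```

```bash
python3 - <<'E'
from h import *
c=bot.camera_info("wrist");w=bot.snapshot("wrist");t=bot.snapshot("top")
cv2.imwrite("pics/w5.png",w);cv2.imwrite("pics/t5.png",t)
T=bot.camera_info("top")
m=masks(t)['red']
for i,s,ce in blobs(m)[0]:
    if 205<ce[0]<330 and 100<ce[1]<160: print(s,ce.round(1))
E
```

```text
[225 121  11  14  93] [230.3 128.2]
[220 126  27  22 133] [235.  137.8]
[281 130   6  21  50] [283.4 139.3]
```

View pics/t5.png

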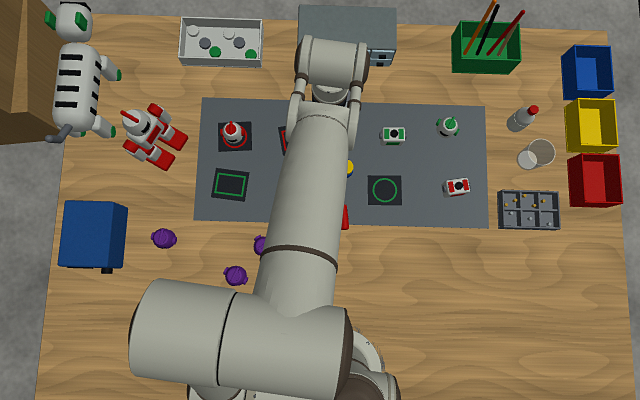

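The top view shows the red head standing in the red circle at (232,133), and the other shells undisturbed. Continuing to the green chest.

```bash
python3 -c "
from h import *
print(plane(bot.camera_info('top'),(230.3,128.2),.057))"
python3 -m handwheel '{"motion":[[0,0,0.01,-0.045,-0.003,0,1],[0,0,0.02,-0.09,-0.006,0,1],[0,0,0.027,-0.135,-0.008,0,1],[0,0,0.027,-0.175,-0.011,0,1],[0,0,0.027,-0.182,-0.011,0,1]]}';python3 -m handwheel '{"motion":[[0,0,0,0,0,0.01,1],[0,0,0,0,0,0.02,1],[0,0,0,0,0,0.03,1],[0,0,0,0,0,0.03,1],[0,0,0,0,0,0.03,1]]}'; python3 g.py .6085 -.129 -.016 1.582
```

```text
[0.60679357 0.29670921 0.057     ]
t: 11.8
eef_pos: [0.6086, -0.1288, 0.0913]
ee_rot: [-3.141, -0.0, 1.579]
wrist_force: [1.3, 0.8, -0.4]
width: 0.0855
grip_force: 0.0
t: 12.42
eef_pos: [0.6092, -0.1268, 0.0618]
ee_rot: [3.141, 0.0, 1.582]
wrist_force: [0.7, -1.1, 1.1]
width: 0.0852
grip_force: 0.0
t 12.43 pos [ 0.6092 -0.1268  0.0618] rpy [3.141 0.    1.582] w 0.0852 grip 0.0
turn [0.0002 0.0001 0.0002] shift [-0.0022 -0.0007  0.0778]
```

```bash
python3 -m handwheel '{"motion":[[0,0,0,-0.002,0,0.02,1],[0,0,0,-0.002,0,0.04,1],[0,0,0,-0.002,0,0.06,1],[0,0,0,-0.002,0,0.07,1],[0,0,0,-0.002,0,0.077,1]]}';python3 -m handwheel '{"motion":[[0,0,0,0,0,0,0.3],[0,0,0,0,0,0,0.3],[0,0,0,0,0,0,0.3],[0,0,0,0,0,0,0.3],[0,0,0,0,0,0,0.3]]}' 40; python3 g.py .4695 .2995 .07 1.4658
```

```text
t: 13.05
eef_pos: [0.6088, -0.129, -0.0163]
ee_rot: [-3.141, -0.0, 1.582]
wrist_force: [-0.0, -0.6, 0.8]
width: 0.0853
grip_force: 0.0
t: 13.68
eef_pos: [0.6098, -0.1294, -0.0143]
ee_rot: [3.14, 0.001, 1.582]
wrist_force: [-0.3, -0.2, 5.8]
width: 0.0393
grip_force: 42.9
t 13.68 pos [ 0.6098 -0.1294 -0.0143] rpy [3.140e+00 1.000e-03 1.582e+00] w 0.0393 grip 42.9
turn [0.0017 0.0006 0.116 ] shift [ 0.4304 -0.1355 -0.0849]
```

```bash
python3 -m handwheel '{"motion":[[0,0,0,0,0,-0.015,0.3],[0,0,0,0,0,-0.035,0.3],[0,0,0,0,0,-0.06,0.3],[0,0,0,0,0,-0.085,0.3],[0,0,0,0,0,-0.095,0.3]]}';python3 -m handwheel '{"motion":[[0,0,0,0.03,0,0,0.3],[0,0,0,0.075,0,0,0.3],[0,0,0,0.125,0,0,0.3],[0,0,0,0.175,0,0,0.3],[0,0,0,0.22,0,0,0.3]]}'; python3 g.py .4695 .2995 .08 1.4658
```

```text
t: 14.3
eef_pos: [0.6104, -0.1297, 0.0827]
ee_rot: [3.138, 0.002, 1.582]
wrist_force: [-0.5, 0.5, -1.3]
width: 0.0395
grip_force: 42.2
t: 14.92
eef_pos: [0.6059, 0.0927, 0.0795]
ee_rot: [-3.141, -0.0, 1.582]
wrist_force: [0.3, 0.0, -1.2]
width: 0.0394
grip_force: 42.2
t 14.93 pos [0.6059 0.0927 0.0795] rpy [-3.141 -0.     1.582] w 0.0394 grip 42.2
turn [-7.000e-04 -1.000e-04  1.163e-01] shift [ 0.2083 -0.1341 -0.0003]
```

```bash
python3 -m handwheel '{"motion":[[0,0,0.03,0.04,-0.027,0,0.3],[0,0,0.06,0.085,-0.055,0,0.3],[0,0,0.09,0.13,-0.084,0,0.3],[0,0,0.116,0.175,-0.113,0,0.3],[0,0,0.116,0.208,-0.134,0,0.3]]}';python3 -m handwheel '{"motion":[[0,0,0,0,0,0,0.3],[0,0,0,0,0,0.02,0.3],[0,0,0,0,0,0.04,0.3],[0,0,0,0,0,0.06,0.3],[0,0,0,0,0,0.07,0.3]]}'; python3 g.py .4695 .2995 -.01 1.4658; python3 -c "
from h import *
cv2.imwrite('pics/w6.png',bot.snapshot('wrist'))"
```

```text
t: 15.55
eef_pos: [0.4684, 0.2989, 0.0795]
ee_rot: [-3.141, 0.0, 1.467]
wrist_force: [0.8, 0.2, -1.7]
width: 0.0394
grip_force: 42.2
t: 16.18
eef_pos: [0.4699, 0.2963, 0.0084]
ee_rot: [-3.14, 0.001, 1.465]
wrist_force: [-0.2, 0.0, -1.1]
width: 0.0395
grip_force: 42.2
t 16.18 pos [0.4699 0.2963 0.0084] rpy [-3.140e+00  1.000e-03  1.465e+00] w 0.0395 grip 42.2
turn [-0.0018  0.0012 -0.0009] shift [ 0.0032 -0.0007  0.0184]
```

View pics/w6.png

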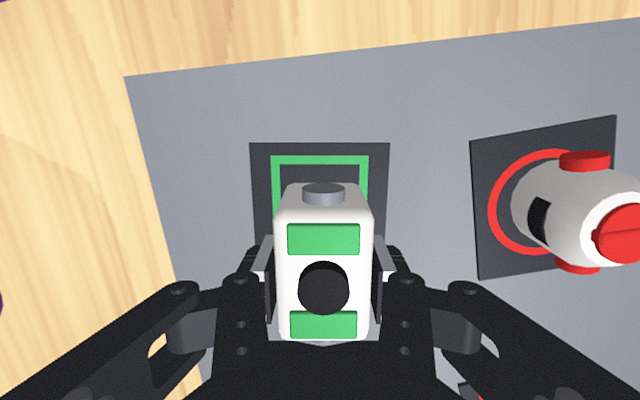

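The wrist view shows the held chest at (323,260), square with and centred on the green rectangle (271–368). The red head stands in its circle. Lowering.

```bash
python3 -m handwheel '{"motion":[[0,0,0,0.002,0,0.005,0.3],[0,0,0,0.002,0,0.01,0.3],[0,0,0,0.002,0,0.014,0.3],[0,0,0,0.002,0,0.016,0.3],[0,0,0,0.002,0,0.017,0.3]]}';python3 -m handwheel '{"motion":[[0,0,0,0,0,0.001,0.3],[0,0,0,0,0,0.001,0.3],[0,0,0,0,0,0.002,0.3],[0,0,0,0,0,0.002,0.3],[0,0,0,0,0,0.002,0.3]]}'; python3 g.py .4695 .2995 -.011 1.4658
```

```text
t: 16.85
eef_pos: [0.4706, 0.2994, -0.0073]
ee_rot: [3.142, -0.0, 1.466]
wrist_force: [-1.1, -0.7, -0.7]
width: 0.0391
grip_force: 42.2
t: 17.48
eef_pos: [0.4706, 0.2994, -0.0093]
ee_rot: [3.142, -0.0, 1.466]
wrist_force: [0.0, -0.7, -0.5]
width: 0.0393
grip_force: 42.2
t 17.48 pos [ 0.4706  0.2994 -0.0093] rpy [ 3.142 -0.     1.466] w 0.0393 grip 42.2
turn [ 0. -0. -0.] shift [-0.     -0.0011  0.0017]
```

```bash
python3 -m handwheel '{"motion":[[0,0,0,0,0,0.001,0.3],[0,0,0,0,0,0.001,0.3],[0,0,0,0,0,0.002,0.3],[0,0,0,0,0,0.002,0.3],[0,0,0,0,0,0.002,0.3]]}'; python3 -m handwheel '{"motion":[[0,0,0,0,0,0.001,0.3],[0,0,0,0,0,0.001,0.3],[0,0,0,0,0,0.001,0.3],[0,0,0,0,0,0.001,0.3],[0,0,0,0,0,0.001,0.3]]}'
```

```text
t: 18.1
eef_pos: [0.4706, 0.2994, -0.0104]
ee_rot: [-3.141, 0.0, 1.466]
wrist_force: [-3.7, -1.6, 7.2]
width: 0.0397
grip_force: 43.2
t: 18.73
eef_pos: [0.4706, 0.2994, -0.0104]
ee_rot: [-3.141, 0.001, 1.466]
wrist_force: [-6.6, -3.8, 15.6]
width: 0.0393
grip_force: 44.2
```

Touchdown felt. Release, rise, and travel to the red chest.

```bash
python3 -m handwheel '{"motion":[[0,0,0,0,0,-0.001,0.5],[0,0,0,0,0,-0.001,0.7],[0,0,0,0,0,-0.001,0.9],[0,0,0,0,0,-0.001,1],[0,0,0,0,0,-0.001,1]]}'; python3 -m handwheel '{"motion":[[0,0,0,0,0,-0.02,1],[0,0,0,0,0,-0.05,1],[0,0,0,0,0,-0.08,1],[0,0,0,0,0,-0.1,1],[0,0,0,0,0,-0.1,1]]}';  python3 -m handwheel '{"motion":[[0,0,-0.05,-0.05,0,0,1],[0,0,-0.1,-0.11,0,0,1],[0,0,-0.15,-0.17,0,0,1],[0,0,-0.2,-0.23,0,0,1],[0,0,-0.26,-0.29,0,0,1]]}'; python3 g.py .4745 -.296 .09 1.732
```

```text
t: 19.35
eef_pos: [0.4705, 0.2994, -0.0114]
ee_rot: [-3.141, 0.0, 1.466]
wrist_force: [1.0, -0.4, 0.9]
width: 0.085
grip_force: 0.0
t: 19.98
eef_pos: [0.472, 0.2999, 0.0905]
ee_rot: [3.138, -0.002, 1.466]
wrist_force: [-0.7, 0.4, -0.9]
width: 0.0853
grip_force: 0.0
t: 20.6
eef_pos: [0.4389, 0.0094, 0.0875]
ee_rot: [-3.14, -0.001, 1.728]
wrist_force: [0.9, -0.7, 0.2]
width: 0.0852
grip_force: 0.0
t 20.6 pos [0.4389 0.0094 0.0875] rpy [-3.140e+00 -1.000e-03  1.728e+00] w 0.0852 grip 0.0
turn [-0.0013 -0.0005 -0.004 ] shift [-0.3073 -0.0126 -0.0026]
```

```bash
python3 -m handwheel '{"motion":[[0,0,0,-0.06,-0.002,0,1],[0,0,0,-0.12,-0.005,0,1],[0,0,0,-0.18,-0.007,0,1],[0,0,0,-0.24,-0.01,0,1],[0,0,-0.004,-0.3,-0.012,0,1]]}'; python3 -m handwheel '{"motion":[[0,0,0,-0.007,0,0,1],[0,0,0,-0.007,0,0.01,1],[0,0,0,-0.007,0,0.02,1],[0,0,0,-0.007,0,0.03,1],[0,0,0,-0.007,0,0.03,1]]}'; python3 g.py .4745 -.296 -.016 1.732; python3 -c "
from h import *
cv2.imwrite('pics/w7.png',bot.snapshot('wrist'))"
```

```text
t: 21.22
eef_pos: [0.4738, -0.2887, 0.0871]
ee_rot: [-3.141, -0.002, 1.729]
wrist_force: [1.3, 0.4, 0.6]
width: 0.0856
grip_force: 0.0
t: 21.85
eef_pos: [0.475, -0.2925, 0.0573]
ee_rot: [-3.14, -0.002, 1.731]
wrist_force: [-0.6, -0.1, 0.4]
width: 0.0852
grip_force: 0.0
t 21.85 pos [ 0.475  -0.2925  0.0573] rpy [-3.140e+00 -2.000e-03  1.731e+00] w 0.0852 grip 0.0
turn [-0.0016 -0.0022 -0.0011] shift [-0.0035 -0.0009  0.0733]
```

View pics/w7.png

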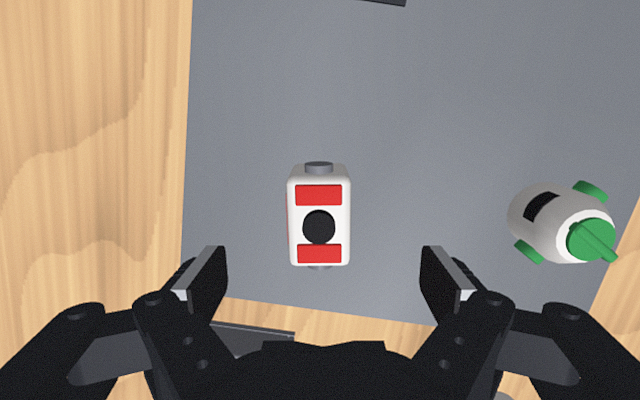

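The wrist view shows the red chest at (319,225), squarely aligned midway between the fingers. Descend, grip and lift.

```bash
python3 -m handwheel '{"motion":[[0,0,0,-0.003,0,0.02,1],[0,0,0,-0.003,0,0.04,1],[0,0,0,-0.003,0,0.06,1],[0,0,0,-0.003,0,0.068,1],[0,0,0,-0.003,0,0.073,1]]}';python3 -m handwheel '{"motion":[[0,0,0,0,0,0,0.3],[0,0,0,0,0,0,0.3],[0,0,0,0,0,0,0.3],[0,0,0,0,0,0,0.3],[0,0,0,0,0,0,0.3]]}' 40; python3 -m handwheel '{"motion":[[0,0,0,0,0,-0.015,0.3],[0,0,0,0,0,-0.035,0.3],[0,0,0,0,0,-0.06,0.3],[0,0,0,0,0,-0.085,0.3],[0,0,0,0,0,-0.1,0.3]]}'; python3 g.py .602 .127 .085 1.779
```

```text
t: 22.52
eef_pos: [0.4761, -0.2971, -0.0149]
ee_rot: [-3.141, -0.0, 1.73]
wrist_force: [0.5, 0.7, 0.3]
width: 0.0855
grip_force: 0.0
t: 23.15
eef_pos: [0.4768, -0.2978, -0.0134]
ee_rot: [3.141, 0.001, 1.73]
wrist_force: [-0.4, 0.5, 6.0]
width: 0.0392
grip_force: 42.6
t: 23.78
eef_pos: [0.4765, -0.2974, 0.0874]
ee_rot: [3.141, 0.001, 1.73]
wrist_force: [-0.1, -1.3, -0.7]
width: 0.0397
grip_force: 41.9
t 23.77 pos [ 0.4765 -0.2974  0.0874] rpy [3.141e+00 1.000e-03 1.730e+00] w 0.0397 grip 41.9
turn [ 0.001   0.0012 -0.0492] shift [0.3991 0.1911 0.0021]
```

```bash
python3 -m handwheel '{"motion":[[0,0,0,0.035,0.017,0,0.3],[0,0,0,0.08,0.038,0,0.3],[0,0,0,0.13,0.062,0,0.3],[0,0,0,0.18,0.086,0,0.3],[0,0,0,0.23,0.11,0,0.3]]}'; python3 -m handwheel '{"motion":[[0,0,-0.015,0.05,0.024,0,0.3],[0,0,-0.03,0.09,0.043,0,0.3],[0,0,-0.049,0.13,0.062,0,0.3],[0,0,-0.049,0.155,0.074,0,0.3],[0,0,-0.049,0.169,0.081,0,0.3]]}'; python3 -m handwheel '{"motion":[[0,0,0,0,0,0.02,0.3],[0,0,0,0,0,0.04,0.3],[0,0,0,0,0,0.06,0.3],[0,0,0,0,0,0.07,0.3],[0,0,0,0,0,0.07,0.3]]}'; python3 g.py .602 .127 -.007 1.779; python3 -c "
from h import *
cv2.imwrite('pics/w8.png',bot.snapshot('wrist'))"
```

```text
t: 24.4
eef_pos: [0.5482, -0.0507, 0.0856]
ee_rot: [-3.141, -0.0, 1.73]
wrist_force: [0.5, -1.4, -2.2]
width: 0.0395
grip_force: 41.9
t: 25.02
eef_pos: [0.6012, 0.1284, 0.0853]
ee_rot: [-3.14, -0.0, 1.78]
wrist_force: [0.1, -0.4, -1.1]
width: 0.0392
grip_force: 41.9
t: 25.65
eef_pos: [0.6006, 0.1267, 0.0144]
ee_rot: [-3.139, -0.0, 1.778]
wrist_force: [0.4, -0.4, -0.7]
width: 0.0393
grip_force: 41.9
t 25.65 pos [0.6006 0.1267 0.0144] rpy [-3.139 -0.     1.778] w 0.0393 grip 41.9
turn [-0.0023 -0.0004 -0.0007] shift [0.     0.0014 0.0214]
```

View pics/w8.png

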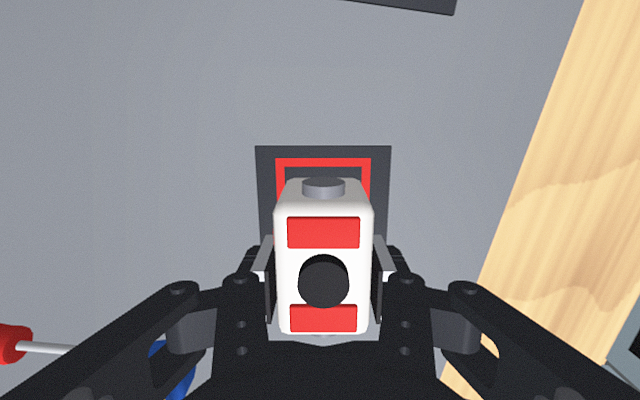

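The wrist view shows the chest at (323,255), square with and centred on the red rectangle (275–371). Lowering until contact.

```bash
python3 -m handwheel '{"motion":[[0,0,0,0,0.001,0.006,0.3],[0,0,0,0,0.001,0.012,0.3],[0,0,0,0,0.001,0.017,0.3],[0,0,0,0,0.001,0.02,0.3],[0,0,0,0,0.001,0.021,0.3]]}';python3 -m handwheel '{"motion":[[0,0,0,0,0,0.001,0.3],[0,0,0,0,0,0.001,0.3],[0,0,0,0,0,0.002,0.3],[0,0,0,0,0,0.002,0.3],[0,0,0,0,0,0.002,0.3]]}'; python3 -m handwheel '{"motion":[[0,0,0,0,0,0.001,0.3],[0,0,0,0,0,0.001,0.3],[0,0,0,0,0,0.0015,0.3],[0,0,0,0,0,0.0015,0.3],[0,0,0,0,0,0.0015,0.3]]}'
```

```text
t: 26.32
eef_pos: [0.6024, 0.1273, -0.0056]
ee_rot: [-3.141, -0.0, 1.779]
wrist_force: [-0.3, 0.2, -1.3]
width: 0.0393
grip_force: 41.9
t: 26.95
eef_pos: [0.6026, 0.1273, -0.0073]
ee_rot: [3.142, 0.0, 1.779]
wrist_force: [-0.1, -0.8, -1.1]
width: 0.0395
grip_force: 41.9
t: 27.58
eef_pos: [0.6026, 0.1273, -0.0088]
ee_rot: [-3.142, -0.0, 1.779]
wrist_force: [0.1, 0.1, -0.2]
width: 0.0392
grip_force: 41.9
```

```bash
python3 -m handwheel '{"motion":[[0,0,0,0,0,0.001,0.3],[0,0,0,0,0,0.001,0.3],[0,0,0,0,0,0.0015,0.3],[0,0,0,0,0,0.0015,0.3],[0,0,0,0,0,0.0015,0.3]]}'
```

```text
t: 28.2
eef_pos: [0.6028, 0.1273, -0.0094]
ee_rot: [3.141, 0.0, 1.779]
wrist_force: [-3.6, 0.3, 6.5]
width: 0.0396
grip_force: 42.9
```

```bash
python3 -m handwheel '{"motion":[[0,0,0,0,0,0,0.5],[0,0,0,0,0,0,0.7],[0,0,0,0,0,0,0.9],[0,0,0,0,0,0,1],[0,0,0,0,0,0,1]]}'; python3 -m handwheel '{"motion":[[0,0,0,0,0,-0.02,1],[0,0,0,0,0,-0.05,1],[0,0,0,0,0,-0.08,1],[0,0,0,0,0,-0.1,1],[0,0,0,0,0,-0.1,1]]}'; python3 g.py .6405 -.278 .09 1.065
```

```text
t: 28.82
eef_pos: [0.6026, 0.1273, -0.0104]
ee_rot: [-3.142, -0.0, 1.779]
wrist_force: [0.3, 0.9, -0.5]
width: 0.085
grip_force: 0.0
t: 29.45
eef_pos: [0.6043, 0.1274, 0.0923]
ee_rot: [3.137, 0.001, 1.779]
wrist_force: [0.2, 1.0, 0.3]
width: 0.0853
grip_force: 0.0
t 29.45 pos [0.6043 0.1274 0.0923] rpy [3.137e+00 1.000e-03 1.779e+00] w 0.0853 grip 0.0
turn [ 0.0047 -0.0008  0.7138] shift [-0.4041 -0.0483  0.0024]
```

```bash
python3 -m handwheel '{"motion":[[0,0,0.1,-0.05,-0.006,0,1],[0,0,0.2,-0.1,-0.012,0,1],[0,0,0.3,-0.15,-0.018,0,1],[0,0,0.4,-0.2,-0.024,0,1],[0,0,0.5,-0.25,-0.03,0,1]]}'; python3 g.py .6405 -.278 .06 1.065
```

```text
t: 30.08
eef_pos: [0.6238, -0.1248, 0.088]
ee_rot: [-3.139, -0.0, 1.275]
wrist_force: [0.3, 0.5, -0.5]
width: 0.0854
grip_force: 0.0
t 30.07 pos [ 0.6238 -0.1248  0.088 ] rpy [-3.139 -0.     1.275] w 0.0854 grip 0.0
turn [-0.0027 -0.      0.2104] shift [-0.1417  0.0607  0.0278]
```

```bash
python3 -m handwheel '{"motion":[[0,0,0.08,-0.05,0.021,0,1],[0,0,0.16,-0.1,0.043,0,1],[0,0,0.21,-0.142,0.06,0,1],[0,0,0.21,-0.142,0.06,0.015,1],[0,0,0.21,-0.142,0.06,0.027,1]]}'; python3 g.py .6405 -.278 -.021 1.065; python3 -c "
from h import *
w=bot.snapshot('wrist');c=bot.camera_info('wrist');cv2.imwrite('pics/w9.png',w)
g=blobs(masks(w)['green'],30)[0]
for i,s,ce in g: print(s,ce.round(1),plane(c,ce,.028).round(4),plane(c,ce,.05).round(4))"
```

```text
t: 30.7
eef_pos: [0.6402, -0.2756, 0.06]
ee_rot: [-3.138, -0.001, 1.069]
wrist_force: [-0.6, -0.3, -0.7]
width: 0.0853
grip_force: 0.0
t 30.7 pos [ 0.6402 -0.2756  0.06  ] rpy [-3.138e+00 -1.000e-03  1.069e+00] w 0.0853 grip 0.0
turn [-0.0037 -0.0007  0.0039] shift [-0.002   0.0017  0.081 ]
[  542    69    98   244 14327] [604.9 179. ] [ 0.8122 -0.3454  0.028 ] [ 0.7977 -0.3316  0.05  ]
[   0   71   46   93 1031] [ 26.1 122. ] [ 0.5013 -0.1335  0.028 ] [ 0.5194 -0.142   0.05  ]
[309 164  28  14 350] [322.4 170.3] [ 0.6518 -0.2512  0.028 ] [ 0.6541 -0.2474  0.05  ]
[ 300  202   58   42 1610] [324.6 222.8] [ 0.6354 -0.2842  0.028 ] [ 0.6395 -0.2769  0.05  ]
[310 248  26   7 113] [322.9 251.2] [ 0.6241 -0.3024  0.028 ] [ 0.6293 -0.2932  0.05  ]
```

View pics/w9.png

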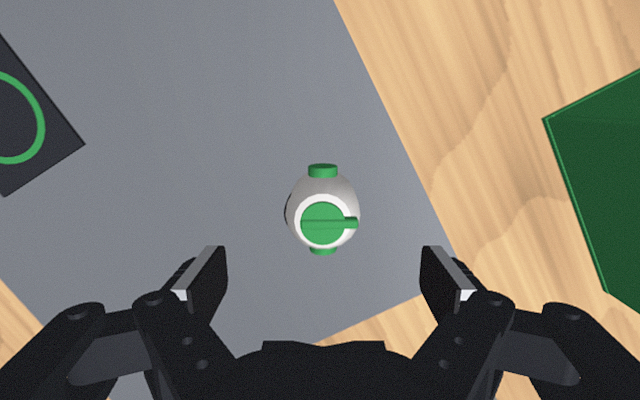

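The wrist view shows the green head at (323,215), centred with its ears along the pads. The ear midpoint (0.638,-0.277) agrees with the first measurement. Grasp and lift.

```bash
python3 -m handwheel '{"motion":[[0,0,0,-0.002,0.001,0.02,1],[0,0,0,-0.002,0.001,0.045,1],[0,0,0,-0.002,0.001,0.065,1],[0,0,0,-0.002,0.001,0.076,1],[0,0,0,-0.002,0.001,0.081,1]]}';python3 -m handwheel '{"motion":[[0,0,0,0,0,0,0.4],[0,0,0,0,0,0,0.4],[0,0,0,0,0,0,0.4],[0,0,0,0,0,0,0.4],[0,0,0,0,0,0,0.4]]}' 40; python3 -m handwheel '{"motion":[[0,0,0,0,0,-0.015,0.4],[0,0,0,0,0,-0.035,0.4],[0,0,0,0,0,-0.06,0.4],[0,0,0,0,0,-0.085,0.4],[0,0,0,0,0,-0.1,0.4]]}'; python3 g.py .467 -.1125 .075 1.065
```

```text
t: 31.38
eef_pos: [0.6412, -0.2787, -0.0191]
ee_rot: [-3.141, -0.0, 1.069]
wrist_force: [0.2, 0.9, -0.1]
width: 0.0852
grip_force: 0.0
t: 32.0
eef_pos: [0.6424, -0.2797, -0.0168]
ee_rot: [3.139, 0.0, 1.069]
wrist_force: [0.4, 0.4, 5.7]
width: 0.0481
grip_force: 41.8
t: 32.62
eef_pos: [0.6423, -0.2796, 0.0847]
ee_rot: [3.138, 0.0, 1.069]
wrist_force: [-0.3, -0.1, -1.0]
width: 0.0484
grip_force: 41.5
t 32.62 pos [ 0.6423 -0.2796  0.0847] rpy [3.138 0.    1.069] w 0.0484 grip 41.5
turn [0.0033 0.0003 0.0039] shift [ 0.0622 -0.2341  0.0089]
```

```bash
python3 -m handwheel '{"motion":[[0,0,0,0.011,-0.04,0,0.4],[0,0,0,0.024,-0.09,0,0.4],[0,0,0,0.037,-0.14,0,0.4],[0,0,0,0.051,-0.19,0,0.4],[0,0,0,0.062,-0.234,0,0.4]]}'; python3 -m handwheel '{"motion":[[0,0,0,0,0,0.01,0.4],[0,0,0,0,0,0.03,0.4],[0,0,0,0,0,0.05,0.4],[0,0,0,0,0,0.07,0.4],[0,0,0,0,0,0.075,0.4]]}'; python3 g.py .467 -.1125 -.011 1.065
```

```text
t: 33.25
eef_pos: [0.4645, -0.1107, 0.0818]
ee_rot: [-3.141, -0.0, 1.069]
wrist_force: [-0.5, 0.1, -0.5]
width: 0.0483
grip_force: 41.6
t: 33.88
eef_pos: [0.4657, -0.1123, 0.0056]
ee_rot: [-3.14, 0.0, 1.068]
wrist_force: [-0.4, 0.7, -1.3]
width: 0.0483
grip_force: 41.6
t 33.88 pos [ 0.4657 -0.1123  0.0056] rpy [-3.14   0.     1.068] w 0.0483 grip 41.6
turn [-0.002   0.0002  0.0033] shift [0.0004 0.0013 0.0166]
```

```bash
python3 -m handwheel '{"motion":[[0,0,0,0,0.001,0.005,0.4],[0,0,0,0,0.001,0.01,0.4],[0,0,0,0,0.001,0.014,0.4],[0,0,0,0,0.001,0.016,0.4],[0,0,0,0,0.001,0.017,0.4]]}';python3 -m handwheel '{"motion":[[0,0,0,0,0,0.001,0.4],[0,0,0,0,0,0.001,0.4],[0,0,0,0,0,0.0015,0.4],[0,0,0,0,0,0.0015,0.4],[0,0,0,0,0,0.0015,0.4]]}'; python3 -m handwheel '{"motion":[[0,0,0,0,0,0.001,0.4],[0,0,0,0,0,0.001,0.4],[0,0,0,0,0,0.0015,0.4],[0,0,0,0,0,0.0015,0.4],[0,0,0,0,0,0.0015,0.4]]}'
```

```text
t: 34.5
eef_pos: [0.467, -0.1126, -0.0103]
ee_rot: [3.141, 0.0, 1.069]
wrist_force: [-0.2, 0.0, -0.6]
width: 0.0483
grip_force: 41.6
t: 35.12
eef_pos: [0.4669, -0.1126, -0.0118]
ee_rot: [3.142, 0.0, 1.069]
wrist_force: [0.1, -0.1, -0.4]
width: 0.0482
grip_force: 41.6
t: 35.75
eef_pos: [0.467, -0.1126, -0.0128]
ee_rot: [-3.142, 0.0, 1.069]
wrist_force: [-2.3, -0.0, 4.1]
width: 0.0485
grip_force: 42.2
```

Touchdown felt. Release, rise, and move clear for a final check.

```bash
python3 -m handwheel '{"motion":[[0,0,0,0,0,0,0.6],[0,0,0,0,0,0,0.75],[0,0,0,0,0,0,0.9],[0,0,0,0,0,0,1],[0,0,0,0,0,0,1]]}'; python3 -m handwheel '{"motion":[[0,0,0,0,0,-0.02,1],[0,0,0,0,0,-0.05,1],[0,0,0,0,0,-0.08,1],[0,0,0,0,0,-0.12,1],[0,0,0,0,0,-0.16,1]]}'; python3 -m handwheel '{"motion":[[0,0,0,-0.06,0,0,1],[0,0,0,-0.12,0,0,1],[0,0,0,-0.18,0,0,1],[0,0,0,-0.24,0,0,1],[0,0,0,-0.24,0,0,1]]}'; cat > f.py <<'E'
from h import *
T,S=bot.camera_info('top'),bot.camera_info('side');t=bot.snapshot('top');s=bot.snapshot('side')
cv2.imwrite('pics/tf.png',t);cv2.imwrite('pics/sf.png',s)
a=cv2.resize(t[95:230,195:490],(800,366));b=cv2.resize(s[150:290,230:470],(400,233))
o=np.zeros((600,800,3),np.uint8);o[:366]=a;o[366:599,:400]=b;cv2.imwrite('pics/fin.png',o)
m=masks(t)
for k in('red','green','black','yellow'):
    for i,st,ce in blobs(m[k],12)[0]:
        if 200<ce[0]<480 and 100<ce[1]<215: print(k,st,ce.round(1),'z.054',plane(T,ce,.054).round(4)[:2],'z.061',plane(T,ce,.061).round(4)[:2])
E
python3 f.py
```

```text
t: 36.38
eef_pos: [0.4669, -0.1125, -0.0133]
ee_rot: [-3.142, 0.0, 1.069]
wrist_force: [-0.2, -0.2, 1.1]
width: 0.0856
grip_force: 0.0
t: 37.0
eef_pos: [0.4667, -0.1124, 0.1478]
ee_rot: [-3.141, 0.0, 1.069]
wrist_force: [0.2, -0.3, 0.6]
width: 0.0856
grip_force: 0.0
t: 37.62
eef_pos: [0.3496, -0.3261, 0.1469]
ee_rot: [3.141, 0.001, 1.063]
wrist_force: [1.0, 1.1, 0.2]
width: 0.0855
grip_force: 0.0
red [225 121  11  14  93] [230.3 128.2] z.054 [0.6077 0.2973] z.061 [0.6055 0.296 ]
red [220 126  27  22 133] [235.  137.8] z.054 [0.5822 0.2837] z.061 [0.5801 0.2825]
red [299 126   6  10  46] [301.6 130.3] z.054 [0.6079 0.1118] z.061 [0.6057 0.1116]
red [283 126  29  25 123] [298.8 142.3] z.054 [0.5754 0.1179] z.061 [0.5734 0.1176]
red [285 128   6  11  48] [287.2 132.8] z.054 [0.6002 0.1489] z.061 [0.598  0.1484]
red [290 139  13   5  25] [296.1 141. ] z.054 [0.5786 0.125 ] z.061 [0.5766 0.1247]
green [216 173   6  11  55] [218.5 178.1] z.054 [0.4743 0.3196] z.061 [0.4729 0.3181]
green [231 175   6  11  54] [233.4 180.1] z.054 [0.4703 0.2814] z.061 [0.4689 0.2802]
green [214 175  32  22 113] [233.  189.2] z.054 [0.4467 0.2812] z.061 [0.4454 0.28  ]
green [372 178  26  24 115] [382.2 192.3] z.054 [ 0.4499 -0.0997] z.061 [ 0.4486 -0.0987]
green [382 178  11  13  96] [387.7 184.8] z.054 [ 0.47   -0.1136] z.061 [ 0.4686 -0.1125]
black [218 123   8   7  20] [220.4 124.8] z.054 [0.616  0.3233] z.061 [0.6137 0.3219]
black [291 128   7   8  42] [294.2 131.1] z.054 [0.6053 0.1308] z.061 [0.603  0.1305]
black [228 140   9   2  14] [232.  140.4] z.054 [0.5752 0.291 ] z.061 [0.5731 0.2897]
black [247 140   5  10  14] [250.2 145.8] z.054 [0.5621 0.2432] z.061 [0.5602 0.2422]
black [216 168  25   7  45] [226.9 170.9] z.054 [0.4938 0.2993] z.061 [0.4922 0.298 ]
black [223 176   7   7  42] [225.9 178.9] z.054 [0.4728 0.3007] z.061 [0.4713 0.2994]
yellow [339 160  14  14 162] [345.6 166.4] z.054 [ 0.5151 -0.0047] z.061 [ 0.5134 -0.0043]
```

View pics/fin.png

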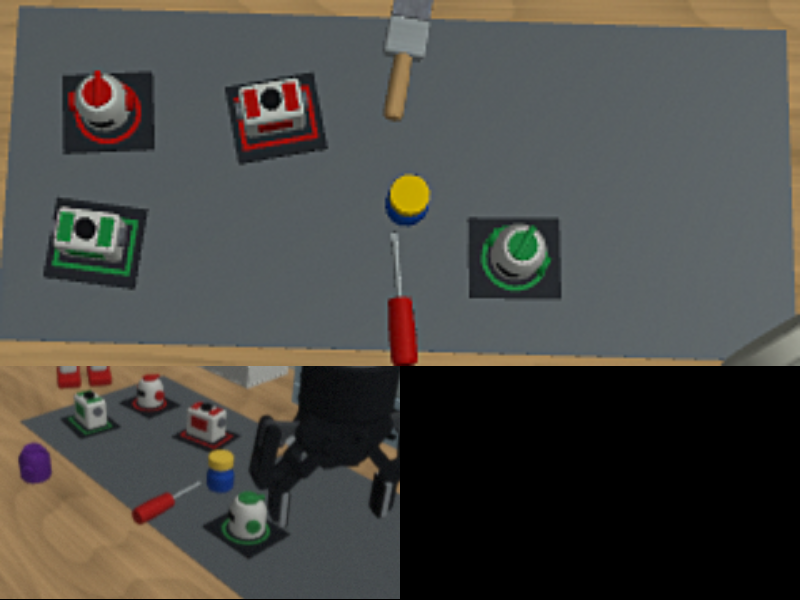

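The last pictures show all four shells upright on their own pads: red head (102,95), red chest (270,107), green chest (88,235) and green head (518,250). All are within about 4 mm of centre by measurement, the jar has not moved, and the gripper is clear. Handing in.

```bash
python3 -c "
from station import bot
print(bot.job_done())"
```

```text
the job is handed in; nothing more can be done
None
```

The job is handed in at about 38 s: both heads and both chests stand upright and released on the pads of their own colour, each about 4 mm or less from centre by the final camera check, and the paint jar did not move; the hand-in gave no verdict.

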